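# Slide the filled forming tube up to the length stop of the portioning guide

## Robot

A 6-joint arm with a two-finger parallel gripper is mounted at the origin on the work surface. World frame = base frame: x ahead of the robot, y to its left, z up, the work surface at z = 0. Lengths are in m, angles in degrees, forces in N, time in s.
With the tool pointing down it reaches from about 0.4 to 0.825 m from the base axis. Payload 7 kg.
Tool frame: the origin (TCP) lies midway between the tips of the shut fingers; the grasp point (between the pads) lies 19 mm behind it (r.grip_point_offset is the z of the grasp point in the tool frame, in m); z points along the fingers, y is the line along which they close (so a half turn about z gives the same grasp; the last joint's range is limited). The gripper opens to 88 mm and grips with 3 to 60 N. Pads are 19 mm wide; open, the fingers measure 130 mm over their backs; the gripper's body (78 mm by 193 mm) begins 47 mm behind the grasp point.
Start: joints at [-50.128, 20.546, 0.682, 0, -70.136, -16.507], TCP at [0.268, -0.62, 0.227] pointing down, gripper open.
Joint ranges: [-176.03, 176.03], [-82.01, 121.73], [-58.28, 71.71], [-173.87, 95.51], [-174.79, -0.11], [-173.66, 173.66]. Speed limits (degrees/s): [136.94, 136.94, 172.46, 180, 180, 180].

## Interface

Orientations are given as [roll, pitch, yaw] about the fixed x, y, z axes, in that order (R = Rz(yaw) Ry(pitch) Rx(roll)).
In Python, from plant import r, viewer, recognise, outline_of, pinpoint gives the robot as it stands.
- The arm moves only by the tool move_arm, never from a script. Its argument "targets" is a list of rows, each a list of 2 entries, a list of its own where there are three numbers: the shift along the tool's x, y, z in cm, then the turn, a rotation vector about the tool's x, y, z in rad. A call has 1 to 5 rows; each row is the pose to reach, as a shift and turn from the pose commanded when the call began, along the tool's axes at that moment; what a row does not reach only later rows make up. A row lasts 1/8 s, in which the tool goes at most 62.5 mm and 10.7 degrees, less where a joint would pass 70% of its speed; a pose out of reach is approached as far as the arm can. A call with a gripper value outside its range is refused whole. "jaw" is the finger opening in cm, from 0 to 8.76, set as the call begins (left out, the last holds). The fingers move at their own pace and stop on an object; "squeeze" is the grip in N (left out, the last holds). Time passes only in rows, so rows that repeat a pose let the fingers close. It gives the time, the measured TCP pose, the force, the opening and the grip force at its end, in the units of the state.
- r.get_state(): the state, without advancing time (a new reading comes with each control period).
- viewer.capture(name): name is "scene" or "top"; returns a dict with "image" (384x512x3 uint8, blue, green, red), "intrinsics" (3x3 intrinsics, pixels), "D" ([k1, k2, p1, p2, k3] as OpenCV has them; the pictures are not rectified), "camera_from_world" (4x4, takes a point from world to camera coordinates). Camera axes: x right, y up, looking along -z (the intrinsics and any distortion apply to the point x, -y, -z); pixel columns grow to the right and rows downward; lengths in m; the calibration is good to about 2 mm. A picture is of the moment at which its call begins. There is no depth.
- r.close_job(): hands the job in; it is judged then, once.
Trained networks look in the newest picture that a camera, given by its name, has taken for a name from the list of things; names that differ only in an ending like _2 or _b are one class to them, and where a whole thing is asked for, a point or a joint stands for the part that bears it (a point fixed in the world has none). Each returns a list of dicts, best first, with "score" (0 to 1); they miss things now and then, are a little off and sometimes report something else, mostly with a low value. They report only what shows in the picture. A call takes as long as a camera call. They do not tell look-alikes from the thing itself.
- recognise(label, camera): "box" ([left, top, right, bottom] in pixels, round what is visible of it).
- outline_of(label, camera): "mask" (384x512 bool, what is visible of it) and "box" ([left, top, right, bottom] in pixels, round what is visible of it).
- pinpoint(label, camera): "location" ([row, column] in pixels: a listed point, or the origin of a listed thing).
The state is a dict: "time_s": time; "joints": joint angles; "qd": joint speeds; "joint_torque": joint torques, N m; "tcp_pos": TCP position; "eef_rot": TCP orientation; "contact_force": force on the tool from outside, world axes, zero at the start; "moment": the same for the moment, N m; "gripper_width": finger opening in m; "gripper_force": force on a finger pad.
Only numpy, scipy, OpenCV 4.12 (cv2) and the standard library are available. Lean on these libraries where they do the work, as an engineer would, in place of code of your own. Each camera call takes 0.05 s, during which the arm holds its last target. There are 200 camera calls.

## Task

Take the steel forming tube off its white rest, lay it in the open end of the wooden guide's V-groove, short of the metal bridge, and slide it gently along the groove under the bridge until it rests against the sprung buffer of the length stop. The cook sets how far the buffer stands out, so find it by feel: press it only lightly, never nearly all the way in. Leave the tube lying in the groove touching the buffer, let go, and leave the jar, bowl and cup alone.

Things in the scene. Friction and masses are not known exactly. Their poses are not given: they have to be found in the camera images.
- tube: smooth steel cylinder with flat closed ends, 40 mm in diameter, 140 mm long, 0.3 to 0.55 kg, the same either way round. Origin at its centre (middle of the axis, mid length); its x axis runs along the cylinder. It starts lying in the rest, its axis 40 mm above the worktop.
- rest: fixed white plastic rest: base plate 130 x 80 x 10 mm with two V saddles (18 mm long, 60 wide, top 28 mm above the worktop, centred 51 mm either side of the middle) carrying the tube near its ends; between them, under the tube's middle, fingers have free room down to the plate. Origin at the centre of its underside; the tube lies along its x axis.
- guide: fixed hardwood block 360 long, 80 wide, 28 mm high, with a level 90 degree V-groove along its top. Origin on the worktop under the groove's line; x axis runs along the groove from the open end (x -200 mm) to the stop end (x +160 mm), z up. A tube lying in it has its axis 40 mm above the worktop over y = 0, 12 mm above the block's top. Sliding the tube takes 2 to 6 N, differing from run to run.
- stop: aluminium length stop, a block fixed across the guide's stop end, 30 mm long, 78 mm wide, top 68 mm above the worktop. Origin on the worktop under its centre, 140 mm ahead of the guide's origin; axes as the guide's. It carries the sprung buffer.
- jar: bystander: closed glass jar, 60 mm in diameter, 85 mm high; origin at the centre of its underside. Leave alone.
- bowl: bystander: white bowl, 110 mm in diameter, 45 mm high; origin at the centre of its underside. Leave alone.
- cup: bystander: blue mug, 76 mm in diameter, 85 mm high, handle on its +y side; origin at the centre of its underside. Leave alone.
- bridge (a point): underside middle of the aluminium bridge that arches over the groove, 76 mm above the worktop, 30 mm ahead of the guide's origin; bridge 20 mm thick along the groove, 60 mm free between its posts, 80 mm wide, top 86 mm above the worktop. The tube slides under it with play but cannot be laid there from above: lay its centre 95 to 155 mm before this point. Axes as the guide's.
- stop_face (a point): middle of the stop block's near face, at the height of the tube's axis. From here a rod with a round rubber buffer, 20 mm in diameter, points to the open end. The buffer's face stands 15 to 50 mm out from here, different every time and not measured. It is sprung: yields 3 N per mm, bottoms after 4 mm (12 N), springs back. Axes as the guide's.
There are look-alikes about, which are no part of the job. What is meant by the tube is not black or purple, and is the larger of those in its own colour.

How it is judged:
By the outcome, as a careful person would: the job done as asked, in the order asked, and still so for the second after the job is handed in, with the robot touching nothing.
It also fails if it takes over 67 s, if anything falls off the work surface, if the arm or the gripper's body presses on something with over 40 N, if the wrist force passes 120 N, or if a joint passes its speed limit or range.

## Working session

There is one attempt and no reset: what is moved stays moved. The work goes in short steps, Python scripts to look and compute and a tool call to move; the robot and the scene stay as the last step left them, time stands still between calls to the robot, and variables do not carry over. Pictures are saved under pics/ and viewed, at most 10 in all, crops included, and the job is handed in when it is done.

Besides the shell and the picture viewer there is one more tool, called as name(argument=value, ...) on one line, values as JSON. move_arm: Moves the arm, as the interface text tells. Its arguments: {"type":"object","properties":{"targets":{"type":"array","items":{"type":"array"}},"jaw":{"type":"number"},"squeeze":{"type":"number"}},"required":["targets"]}

```bash
ls; mkdir -p pics
cat > h.py <<'E'
import numpy as np, cv2
from plant import r, viewer, recognise, outline_of, pinpoint
def ray(c,rc):
    p=cv2.undistortPoints(np.array([[[rc[1],rc[0]]]],float),np.array(c["intrinsics"]),np.array(c["D"]))[0,0]
    T=np.array(c["camera_from_world"]);R=T[:3,:3];o=-R.T@T[:3,3]
    return o,R.T@np.array([p[0],-p[1],-1])
def at(c,rc,z):
    o,d=ray(c,rc);return o+d*(z-o[2])/d[2]
def proj(c,P):
    T=np.array(c["camera_from_world"]);q=(T[:3,:3]@np.atleast_2d(P).T).T+T[:3,3]
    q=q*[1,-1,-1]
    return cv2.projectPoints(q,np.zeros(3),np.zeros(3),np.array(c["intrinsics"]),np.array(c["D"]))[0][:,0]
E
python3 - <<'E'
from h import *
np.set_printoptions(precision=4,suppress=True)
C={}
for n in("scene","top"):
    C[n]=viewer.capture(n)
    T=np.array(C[n]["camera_from_world"]);print(n,-T[:3,:3].T@T[:3,3])
    hs={"tube":.04,"rest":0,"guide":0,"stop":0,"bridge":.076,"stop_face":.04,"jar":0,"bowl":0,"cup":0}
    for l,z in hs.items():
        for d in pinpoint(l,n)[:4]: print(l,round(d["score"],2),np.round(d["location"],1),at(C[n],d["location"],z))
    for d in recognise("tube",n): print("box",d["score"],np.round(d["box"]))
im=np.vstack([C["scene"]["image"],C["top"]["image"]]);cv2.imwrite("pics/a.png",cv2.resize(C["scene"]["image"],(800,600)));cv2.imwrite("pics/b.png",cv2.resize(C["top"]["image"],(800,600)))
print(r.get_state())
E
```

```text
pics
scene [1.2501 0.3834 0.6835]
tube 0.87 [188.5 258.7] [ 0.3851 -0.1329  0.04  ]
tube 0.78 [190.2 196.2] [ 0.4928 -0.2997  0.04  ]
tube 0.69 [189.7 151.7] [ 0.5617 -0.4249  0.04  ]
tube 0.46 [176.8 222.5] [ 0.383  -0.2751  0.04  ]
rest 0.77 [198.9 195.3] [ 0.4886 -0.3119  0.    ]
guide 0.89 [254.1 274.8] [0.5889 0.037  0.    ]
guide 0.4 [227.9 152.9] [ 0.6704 -0.3243  0.    ]
stop 0.97 [263.7 323.7] [0.557  0.1624 0.    ]
bridge 0.66 [233.5 287.5] [0.5792 0.0667 0.076 ]
bridge 0.61 [219.4 319.1] [0.4845 0.1123 0.076 ]
stop_face 0.7 [253.4 322.7] [0.5647 0.1592 0.04  ]
stop_face 0.48 [220.7 387.7] [0.3493 0.2621 0.04  ]
jar 0.95 [218.1 319.1] [0.3828 0.0758 0.    ]
bowl 0.59 [229.7 151.1] [ 0.6793 -0.3229  0.    ]
cup 0.59 [224.6 386.5] [0.3137 0.2566 0.    ]
box 0.87 [173. 181. 216. 205.]
box 0.76 [246. 173. 279. 206.]
box 0.71 [140. 178. 163. 198.]
box 0.59 [206. 171. 232. 186.]
top [ 0.3151 -0.1008  0.94  ]
tube 0.89 [246.  273.4] [ 0.3596 -0.1421  0.04  ]
tube 0.76 [182.5 399.4] [ 0.523  -0.4499  0.04  ]
tube 0.57 [244.2 334.3] [ 0.3678 -0.2873  0.04  ]
tube 0.55 [187.7 335.5] 
[... 440 characters left out ...]
.6812 -0.3179  0.    ]
cup 0.86 [259.1 109.4] [0.3187 0.2611 0.    ]
box 0.75 [308. 181. 370. 200.]
box 0.63 [375. 172. 422. 189.]
box 0.56 [316. 231. 356. 260.]
box 0.56 [245. 223. 302. 270.]
{'time_s': 1.1, 'joints': array([-50.1282,  20.5461,   0.684 ,  -0.0014, -70.1354, -16.5068]), 'qd': array([ 0.0817, -0.0573, -0.068 , -0.0722, -0.1131,  0.1218]), 'joint_torque': array([  0.0006, -58.2404,  29.3305,   7.0024,   0.0124,  -0.    ]), 'tcp_pos': array([ 0.2677, -0.6196,  0.2266]), 'eef_rot': array([-179.9981,    0.002 , -156.6356]), 'contact_force': array([-0.8881, -0.0285,  0.0667]), 'moment': array([ 0.0082, -0.0091, -0.0584]), 'gripper_force': 0.0, 'gripper_width': 0.08762271711934967}
```

View pics/a.png

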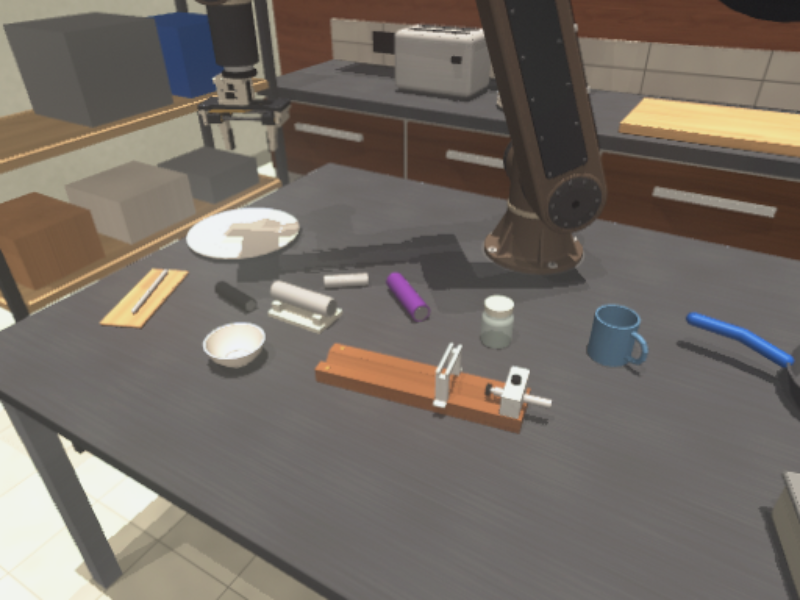

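View pics/b.png

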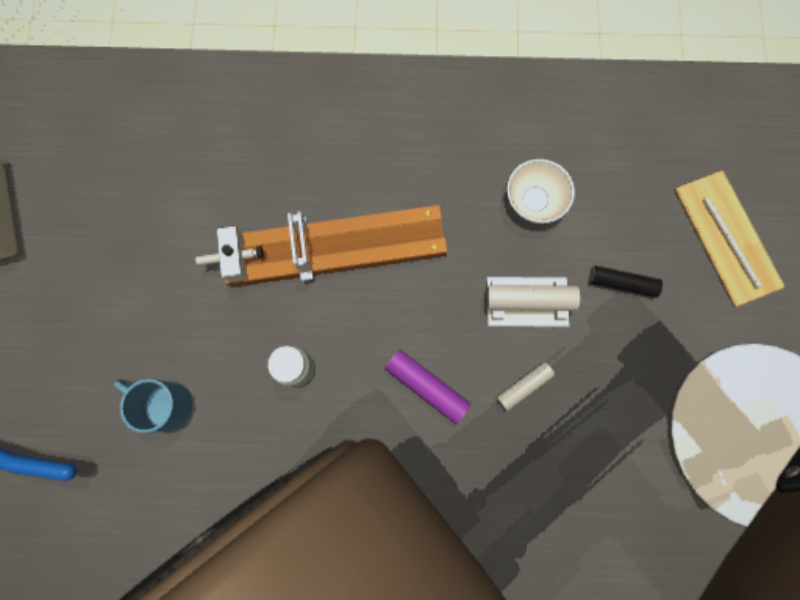

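Candidates for the tube:
- Steel cylinder on the white rest: scene (col 196, row 190), top (335, 188).
- Short steel cylinder: top (336, 246).
- Purple cylinder: top (273, 246).
- Black cylinder: top (400, 180).

I choose the one on the rest, because it is the larger of the two in steel colour. Next I'll fit its pose and the guide's, and check the choice in a crop.

```bash
cat > fit.py <<'E'
from h import *
from scipy.optimize import minimize
np.set_printoptions(precision=4,suppress=True)
def world(p,L):
    c,s=np.cos(p[2]),np.sin(p[2]);return L@np.array([[c,s,0],[-s,c,0],[0,0,1]])+[p[0],p[1],0]
def box(x0,x1,w,z0,z1):return np.array([[x,y,z] for x in(x0,x1) for y in(-w,w) for z in(z0,z1)])
a=np.linspace(0,2*np.pi,40)
cyl=np.array([[x,.02*np.cos(t),.04+.02*np.sin(t)] for x in(-.07,.07) for t in a])
def hull(P):return cv2.convexHull(P.astype(np.float32))
def mhull(m):
    n,l,s,_=cv2.connectedComponentsWithStats(m.astype(np.uint8))
    k=1+np.argmax(s[1:,4]);ys,xs=np.nonzero(l==k);
    P=np.vstack([np.c_[xs+dx,ys+dy] for dx in(-.5,.5) for dy in(-.5,.5)])
    return hull(P)
def fit(C,H,L,p0):
    def cost(p):
        J=0
        for n in H:
            h=hull(proj(C[n],world(p,L)));i=cv2.intersectConvexConvex(h,H[n])[0]
            J+=1-i/(cv2.contourArea(h)+cv2.contourArea(H[n])-i)
        return J
    S=np.array([p0]+[np.array(p0)+d for d in np.diag([.01,.01,.1])])
    o=minimize(cost,p0,method="Nelder-Mead",options=dict(initial_simplex=S,xatol=1e-5,fatol=1e-6));return o.x,o.fun
E
python3 - <<'E'
from fit import *
C={n:viewer.capture(n) for n in("scene","top")}
M={}
for n,px in(("scene",(190,196)),("top",(188,335))):
    M[n]=[d["mask"] for d in outline_of("tube",n) if d["mask"][px]]
    M[n]=mhull(M[n][0]) if M[n] else print("no tube",n)
ns=[[k] for k in M]+[list(M)]
for s in ns: print("tube",s,fit(C,{k:M[k] for k in s},cyl,[.503,-.296,-1.5]))
G={}
ims=[]
for n in C:
    d=outline_of("guide",n)[0];print(d["box"]);g=d["mask"]
    n_,l,s,_=cv2.connectedComponentsWithStats(g.astype(np.uint8));m=np.isin(l,[k for k in range(1,n_) if s[k,4]>15])
    ys,xs=np.nonzero(m);G[n]=hull(np.vstack([np.c_[xs+dx,ys+dy] for dx in(-.5,.5) for dy in(-.5,.5)]))
for s in ns:
    p,f=fit(C,{k:G[k] for k in s},box(-.2,.16,.04,0,.028),[.575,.03,1.6]);print("guide",s,p,f)
t,_=fit(C,M,cyl,[.503,-.296,-1.5])
for n in C:
    im=cv2.resize(C[n]["image"],None,fx=4,fy=4,interpolation=cv2.INTER_CUBIC)
    for L,q in((box(-.2,.16,.04,0,.028),p),(cyl,t)): 
        cv2.polylines(im,[(hull(proj(C[n],world(q,L)))*4+2).astype(int)],True,(0,255,0),1)
    for x,z in((.03,.076),(.125,.04)):
        u=proj(C[n],world(p,np.array([[x,0,z]])))[0]*4+2;cv2.circle(im,tuple(u.astype(int)),4,(255,0,255),-1)
    y0,x0=(165,135) if n=="scene" else (120,135)
    ims.append(im[y0*4:y0*4+480,x0*4:x0*4+880])
cv2.imwrite("pics/c.png",cv2.resize(np.vstack(ims),(550,600)))
E
```

```text
tube ['scene'] (array([ 0.5011, -0.3033, -1.5441]), np.float64(0.07745667836446724))
tube ['top'] (array([ 0.5   , -0.3032, -1.5555]), np.float64(0.04677890465842427))
tube ['scene', 'top'] (array([ 0.5005, -0.3033, -1.55  ]), np.float64(0.12945790580678718))
[198.6, 221.6, 331.8, 277.1]
[144.1, 133.3, 285.0, 185.5]
guide ['scene'] [0.5835 0.0309 1.738 ] 0.24520890516611005
guide ['top'] [0.5793 0.0296 1.7614] 0.1897793320773481
guide ['scene', 'top'] [0.5822 0.0305 1.7459] 0.44344272672108265
```

View pics/c.png

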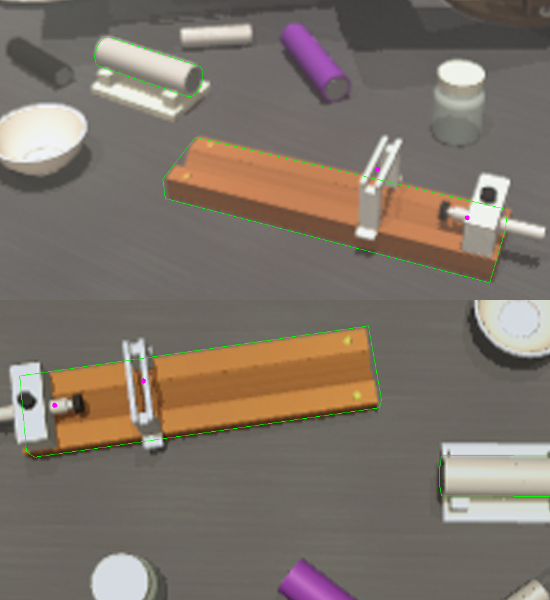

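The tube fit sits tight on the steel cylinder in the rest, so the choice holds. The guide fit looks a little twisted, probably from the bridge feet in its mask, so I'll refine it by colour.

Run:
```python
from fit import *
C={n:viewer.capture(n) for n in("scene","top")}
G={};B={"scene":(198,220,336,280),"top":(140,128,290,190)}
for n in C:
    hsv=cv2.cvtColor(C[n]["image"],cv2.COLOR_BGR2HSV)
    m=((hsv[...,0]<22)&(hsv[...,1]>120)&(hsv[...,2]>40)).astype(np.uint8)
    b=B[n];k=np.zeros_like(m);k[b[1]:b[3],b[0]:b[2]]=1;m&=k
    n_,l,s,_=cv2.connectedComponentsWithStats(m);m=np.isin(l,[j for j in range(1,n_) if s[j,4]>25])
    ys,xs=np.nonzero(m);G[n]=hull(np.vstack([np.c_[xs+dx,ys+dy] for dx in(-.5,.5) for dy in(-.5,.5)]))
    print(m.sum(),s[1:,4])
ims=[]
for s in(["scene"],["top"],["scene","top"]):
    p,f=fit(C,{k:G[k] for k in s},box(-.2,.16,.04,0,.028),[.575,.03,1.65]);print("guide",s,p,f)
for n in C:
    im=cv2.resize(C[n]["image"],None,fx=4,fy=4,interpolation=cv2.INTER_CUBIC)
    cv2.polylines(im,[(hull(proj(C[n],world(p,box(-.2,.16,.04,0,.028))))*4+2).astype(int)],True,(0,255,0),1)
    V=np.array([[-.2,0,.008],[.12,0,.008]]);u=(proj(C[n],world(p,V))*4+2).astype(int);cv2.line(im,tuple(u[0]),tuple(u[1]),(255,255,0),1)
    cv2.polylines(im,[(hull(proj(C[n],world(p,box(.02,.04,.04,.086,.086))))*4+2).astype(int)],True,(255,0,255),1)
    b=B[n];im=im[b[1]*4:b[3]*4,b[0]*4:b[2]*4];ims.append(cv2.resize(im,(600,280)))
cv2.imwrite("pics/d.png",np.vstack(ims))
```

```text
2330 [1739    4  591    8    1   15    2    5    1    2    1   20    1    2]
3909 [2872  984   53]
guide ['scene'] [ 0.5836 -0.0007  1.7441] 0.1583552730747274
guide ['top'] [0.58   0.0325 1.7512] 0.0633949944338662
guide ['scene', 'top'] [0.579  0.0313 1.7448] 0.2575369437275309
```

View pics/d.png

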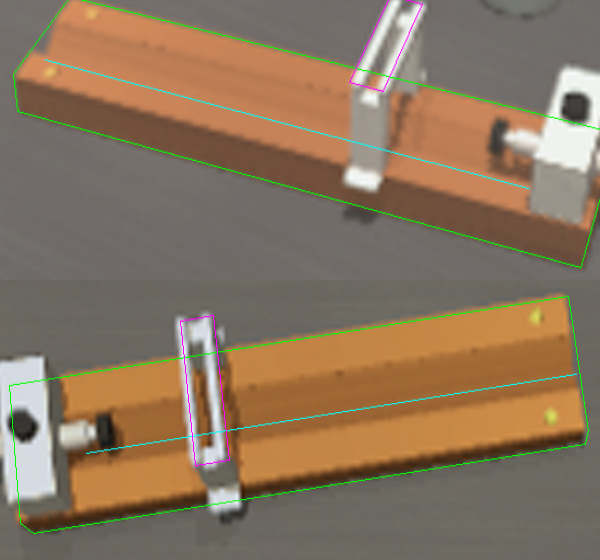

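The guide fit now agrees with both views: groove line, block edges, and the bridge at the magenta outline. I'll use these poses:
- **Guide:** (0.5795, 0.031), yaw 100.1°.
- **Tube:** (0.5005, -0.3033), yaw -88.8°.

I'll put the tool's x axis along the tube and estimate where the buffer stands.

```bash
cat > go.py <<'E'
import sys
from h import *
from scipy.spatial.transform import Rotation as R
np.set_printoptions(precision=4,suppress=True)
G=np.array([.5795,.031]);Y=np.radians(100.1);u=np.array([np.cos(Y),np.sin(Y)]);v=np.array([-u[1],u[0]])
def gw(x,y,z): return np.r_[G+x*u+y*v,z]
def to(P,rpy):
    s=r.get_state();R0=R.from_euler("xyz",s["eef_rot"],degrees=True)
    d=R0.inv().apply(np.array(P)-s["tcp_pos"])*100;t=(R0.inv()*R.from_euler("xyz",rpy,degrees=True)).as_rotvec()
    print("shift cm",d,"turn",t)
def where():
    s=r.get_state();d=s["tcp_pos"][:2]-G;f=s["contact_force"]
    print("t",s["time_s"],"guide xyz",d@u,d@v,s["tcp_pos"][2],"rot",s["eef_rot"],"F along",f[:2]@u,f[:2]@v,f[2],"w",s["gripper_width"],s["gripper_force"],s["joints"])
E
python3 - <<'E'
from go import *
to([.5005,-.3033,.12],[180,0,-88.8])
c=viewer.capture("top")
im=c["image"]
# buffer profile: sample brightness along rod line at z=.05 (top of buffer), guide x 0.05..0.125
xs=np.arange(.045,.13,.002)
for z in(.04,.05):
    px=proj(c,np.array([gw(x,0,z) for x in xs]))
    g=cv2.remap(cv2.cvtColor(im,cv2.COLOR_BGR2GRAY),px[:,0].astype(np.float32),px[:,1].astype(np.float32),cv2.INTER_LINEAR).ravel()
    print(z,list(zip((xs*1000).astype(int),g)))
E
```

```text
shift cm [-33.9194  19.8043  10.6555] turn [ 0.      0.     -1.1839]
0.04 [(np.int64(45), np.uint8(189)), (np.int64(47), np.uint8(213)), (np.int64(49), np.uint8(186)), (np.int64(51), np.uint8(146)), (np.int64(53), np.uint8(117)), (np.int64(55), np.uint8(115)), (np.int64(57), np.uint8(115)), (np.int64(59), np.uint8(115)), (np.int64(61), np.uint8(115)), (np.int64(63), np.uint8(116)), (np.int64(65), np.uint8(116)), (np.int64(67), np.uint8(115)), (np.int64(69), np.uint8(115)), (np.int64(71), np.uint8(115)), (np.int64(73), np.uint8(115)), (np.int64(75), np.uint8(115)), (np.int64(77), np.uint8(115)), (np.int64(79), np.uint8(115)), (np.int64(81), np.uint8(115)), (np.int64(83), np.uint8(114)), (np.int64(85), np.uint8(115)), (np.int64(87), np.uint8(115)), (np.int64(89), np.uint8(108)), (np.int64(91), np.uint8(94)), (np.int64(93), np.uint8(75)), (np.int64(95), np.uint8(48)), (np.int64(97), np.uint8(24)), (np.int64(99), np.uint8(36)), (np.int64(101), np.uint8(49)), (np.int64(103), np.uint8(50)), (np.int64(105), np.uint8(59)), (np.int64(107), np.uint8(159)), (np.int64(109), np.uint8(194)), (np.i
[... 961 characters left out ...]
nt8(115)), (np.int64(87), np.uint8(115)), (np.int64(89), np.uint8(110)), (np.int64(91), np.uint8(95)), (np.int64(93), np.uint8(66)), (np.int64(95), np.uint8(25)), (np.int64(97), np.uint8(41)), (np.int64(99), np.uint8(50)), (np.int64(101), np.uint8(51)), (np.int64(103), np.uint8(66)), (np.int64(105), np.uint8(169)), (np.int64(107), np.uint8(195)), (np.int64(109), np.uint8(181)), (np.int64(111), np.uint8(180)), (np.int64(113), np.uint8(211)), (np.int64(115), np.uint8(213)), (np.int64(117), np.uint8(213)), (np.int64(119), np.uint8(212)), (np.int64(121), np.uint8(212)), (np.int64(123), np.uint8(211)), (np.int64(125), np.uint8(212)), (np.int64(127), np.uint8(136)), (np.int64(129), np.uint8(100))]
```

By eye the buffer face is near guide x = 94 mm, to be confirmed by feel. Moving above the tube.

move_arm(targets=[[[-33.9,19.8,0],[0,0,-1.184]],[[-33.9,19.8,0],[0,0,-1.184]],[[-33.9,19.8,0],[0,0,-1.184]],[[-33.9,19.8,0],[0,0,-1.184]],[[-33.9,19.8,0],[0,0,-1.184]]], jaw=8.0, squeeze=15)

```text
time_s: 2.17
tcp_pos: [0.4539, -0.3663, 0.227]
eef_rot: [-180.0, -0.0, -102.6]
contact_force: [1.6, -0.9, 1.3]
gripper_width: 0.0801
gripper_force: 0.0
```

```bash
python3 -c "
from go import *
to([.5005,-.3033,.12],[180,0,-88.8])"
```

```text
shift cm [-7.1611 -3.1665 10.6961] turn [-0.0008 -0.0003 -0.2402]
```

move_arm(targets=[[[-6.5,-3.0,5],[0,0,-0.2]],[[-6.5,-3.0,10],[0,0,-0.2]],[[-6.5,-3.0,10],[0,0,-0.2]],[[-6.5,-3.0,10],[0,0,-0.2]]])

```text
time_s: 2.68
tcp_pos: [0.4971, -0.3118, 0.1274]
eef_rot: [-180.0, -0.0, -91.4]
contact_force: [0.3, 0.7, 0.6]
gripper_width: 0.0802
gripper_force: 0.0
```

```bash
python3 -c "
from fit import *
from go import *
where()
for n in('scene','top'):
    c=viewer.capture(n)
    print(n,[(d['score'],d['box']) for d in recognise('tube',n)][:4])
    cv2.imwrite('pics/e_%s.png'%n,cv2.resize(c['image'],None,fx=1.5,fy=1.5))
to([.5005,-.3033,.032],[180,0,-88.8])"
```

```text
t 2.675 guide xyz -0.3230759673336309 0.1412678480686317 0.12736839401435576 rot [-179.9962   -0.0451  -91.4409] F along 0.6544808845990283 -0.43737368850134195 0.6485892613750566 w 0.0802059544260933 0.0 [-12.9944  17.0578 -18.3599   0.0532 -54.5696  11.5227]
scene [(0.94, [172.2, 181.1, 215.7, 202.3]), (0.6, [140.0, 181.6, 166.0, 200.3]), (0.56, [245.7, 176.8, 277.4, 205.6]), (0.5, [206.4, 174.4, 234.1, 185.2])]
top [(0.67, [316.9, 231.4, 357.7, 260.1]), (0.64, [311.4, 180.9, 371.8, 199.1]), (0.63, [294.8, 256.1, 302.7, 264.6]), (0.56, [395.0, 176.0, 422.3, 192.9])]
shift cm [-0.9248 -0.2597  9.6542] turn [-0.0031 -0.0011 -0.0475]
```

View pics/e_scene.png

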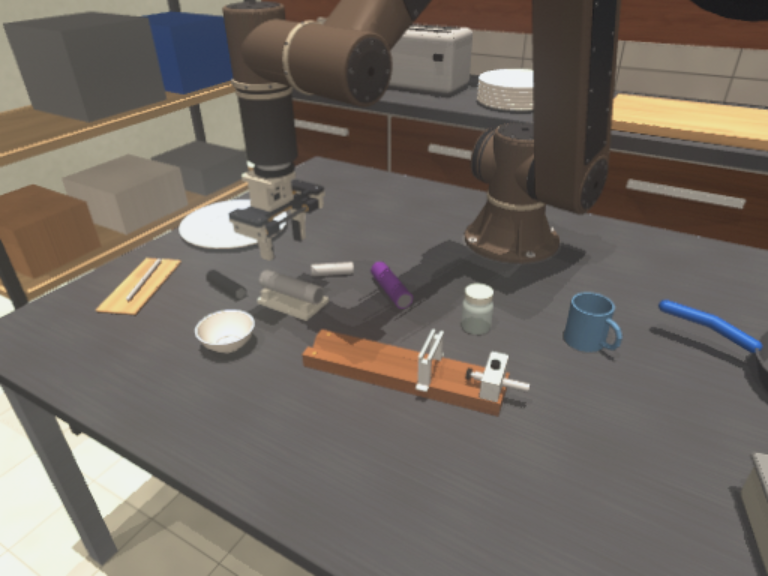

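The open gripper hangs over the tube on the rest (scene picture, around (285, 255)), with the fingers on either side of it. Lowering to 32 mm.

move_arm(targets=[[[-0.9,-0.25,3],[0,0,-0.047]],[[-0.9,-0.25,6],[0,0,-0.047]],[[-0.9,-0.25,7],[0,0,-0.047]],[[-0.9,-0.25,7],[0,0,-0.047]],[[-0.9,-0.25,7],[0,0,-0.047]]])

```text
time_s: 3.5
tcp_pos: [0.5002, -0.3029, 0.058]
eef_rot: [-179.9, -0.0, -88.8]
contact_force: [-0.5, -0.1, -0.1]
gripper_width: 0.08
gripper_force: 0.0
```

```bash
python3 -c "
from go import *
to([.5005,-.3033,.032],[180,0,-88.8])"
```

```text
shift cm [ 0.0397 -0.0197  2.5975] turn [-0.002  -0.0008  0.0005]
```

move_arm(targets=[[[0.04,-0.02,1.3],[0,0,0]],[[0.04,-0.02,2.6],[0,0,0]],[[0.04,-0.02,2.6],[0,0,0]]])

```text
time_s: 3.88
tcp_pos: [0.4985, -0.3024, 0.029]
eef_rot: [179.8, 0.0, -88.8]
contact_force: [-0.6, 0.5, 0.0]
gripper_width: 0.0801
gripper_force: 0.0
```

move_arm(targets=[[[0,0,0],[0,0,0]],[[0,0,0],[0,0,0]],[[0,0,0],[0,0,0]],[[0,0,0],[0,0,0]],[[0,0,0],[0,0,0]]], jaw=2.0, squeeze=20)

```text
time_s: 4.5
tcp_pos: [0.5004, -0.3028, 0.0308]
eef_rot: [-179.9, -0.0, -88.8]
contact_force: [2.5, -0.7, -0.7]
gripper_width: 0.0391
gripper_force: 20.0
```

Gripped at 39 mm width, so it is on the tube's full diameter. Lifting.

move_arm(targets=[[[0,0,-1.5],[0,0,0]],[[0,0,-3.5],[0,0,0]],[[0,0,-6],[0,0,0]],[[0,0,-9],[0,0,0]],[[0,0,-9],[0,0,0]]], squeeze=25)

```text
time_s: 5.12
tcp_pos: [0.5007, -0.3032, 0.1234]
eef_rot: [-179.8, -0.1, -88.8]
contact_force: [-0.3, -1.1, -5.2]
gripper_width: 0.0394
gripper_force: 25.0
```

```bash
python3 -c "
from go import *
where()
to(gw(-.097,0,.12),[180,0,-79.9])"
```

```text
t 5.125 guide xyz -0.3151832366304156 0.1361425914390897 0.12344362365722773 rot [-179.7616   -0.0756  -88.7598] F along -0.9920289665087219 0.4897097520222653 -5.160145457485195 w 0.03938743197493244 24.99901056289673 [-12.0534  17.0416 -18.969    0.0233 -53.7399  13.28  ]
shift cm [-23.6553 -10.09     0.3551] turn [-0.0041 -0.0016 -0.1546]
```

move_arm(targets=[[[-4,-1.7,0],[0,0,-0.03]],[[-9,-3.8,0],[0,0,-0.06]],[[-14,-6,0],[0,0,-0.09]],[[-19,-8.1,0],[0,0,-0.12]],[[-23.6,-10.1,0],[0,0,-0.154]]])

```text
time_s: 5.75
tcp_pos: [0.5949, -0.0629, 0.1195]
eef_rot: [179.9, 0.0, -79.9]
contact_force: [1.4, -0.8, -2.9]
gripper_width: 0.0391
gripper_force: 25.0
```

move_arm(targets=[[[0,0,0],[0,0,0]],[[0,0,0],[0,0,0]],[[0,0,0],[0,0,0]],[[0,0,0],[0,0,0]]])

```text
time_s: 6.25
tcp_pos: [0.5951, -0.0656, 0.1205]
eef_rot: [180.0, 0.0, -80.0]
contact_force: [-0.2, 0.2, -4.7]
gripper_width: 0.0394
gripper_force: 25.0
```

```bash
python3 -c "
from fit import *
from go import *
where()
C={n:viewer.capture(n) for n in('scene','top')}
ims=[]
for n in C:
    im=cv2.resize(C[n]['image'],None,fx=3,fy=3,interpolation=cv2.INTER_CUBIC)
    b=(180,160,350,290) if n=='scene' else (135,110,305,240)
    ims.append(im[b[1]*3:b[3]*3,b[0]*3:b[2]*3])
cv2.imwrite('pics/f.png',cv2.resize(np.vstack(ims),None,fx=.75,fy=.75))
to(gw(-.097,0,.06),[180,0,-79.9])
"
```

```text
t 6.25 guide xyz -0.09781351053452789 0.0016103891736400089 0.1204876592899219 rot [179.9828   0.0027 -80.0287] F along 0.1908395332500144 0.1553708189107213 -4.661851287454207 w 0.03944538908013123 24.999084770679474 [ 12.3945  18.5036 -17.2314  -0.0042 -54.2821  -2.4207]
shift cm [-0.0653 -0.136   6.0637] turn [-0.0001  0.     -0.0019]
```

View pics/f.png

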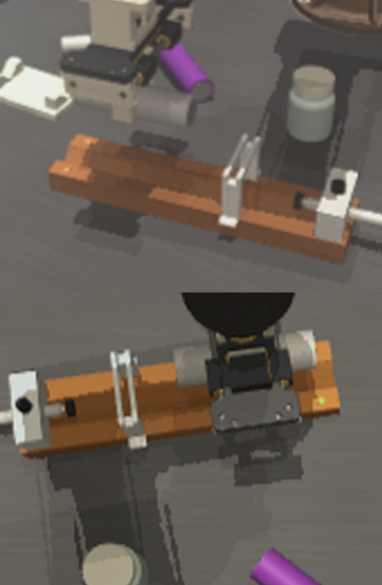

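The tube is held level above the open part of the groove, well short of the bridge and parallel to it. Correcting 1.4 mm sideways and lowering.

move_arm(targets=[[[-0.07,-0.14,2],[0,0,0]],[[-0.07,-0.14,4],[0,0,0]],[[-0.07,-0.14,6],[0,0,0]],[[-0.07,-0.14,7],[0,0,0]],[[-0.07,-0.14,7],[0,0,0]]])

```text
time_s: 6.98
tcp_pos: [0.5964, -0.064, 0.0501]
eef_rot: [179.9, -0.0, -80.0]
contact_force: [1.4, 0.6, -3.3]
gripper_width: 0.0391
gripper_force: 25.0
```

move_arm(targets=[[[0,0,0.5],[0,0,0]],[[0,0,1],[0,0,0]],[[0,0,1.4],[0,0,0]],[[0,0,1.4],[0,0,0]],[[0,0,1.4],[0,0,0]]])

```text
time_s: 7.6
tcp_pos: [0.5969, -0.0637, 0.0367]
eef_rot: [-180.0, -0.0, -79.9]
contact_force: [0.1, -0.2, -3.5]
gripper_width: 0.0395
gripper_force: 25.0
```

```bash
python3 -c "
from go import *
where()
to(gw(-.097,0,.031),[180,0,-79.9])
"
```

```text
t 7.6 guide xyz -0.09626098357711749 -0.0005008573166619956 0.036682843493198385 rot [-179.9911   -0.0031  -79.9386] F along -0.19830859523607983 -0.11143494755617481 -3.5070516374745297 w 0.03952552001510257 24.999183118343353 [ 12.5467  24.1554 -21.7602   0.005  -44.0757  -2.4889]
shift cm [0.0739 0.0501 0.5683] turn [-0.0002 -0.0001 -0.0007]
```

move_arm(targets=[[[0,0.03,0.2],[0,0,0]],[[0,0.03,0.4],[0,0,0]],[[0,0.03,0.4],[0,0,0]],[[0,0.03,0.4],[0,0,0]]])

```text
time_s: 8.1
tcp_pos: [0.5964, -0.0638, 0.0326]
eef_rot: [180.0, -0.0, -79.9]
contact_force: [-0.8, -0.5, -3.9]
gripper_width: 0.0393
gripper_force: 25.0
```

move_arm(targets=[[[0,0,0.1],[0,0,0]],[[0,0,0.15],[0,0,0]],[[0,0,0.15],[0,0,0]],[[0,0,0.15],[0,0,0]]])

```text
time_s: 8.6
tcp_pos: [0.5971, -0.0637, 0.0314]
eef_rot: [-179.9, -0.0, -79.9]
contact_force: [2.6, 0.1, -1.1]
gripper_width: 0.0394
gripper_force: 25.0
```

The weight is passing to the groove. Releasing, opening only to 6 cm at first.

move_arm(targets=[[[0,0,0],[0,0,0]],[[0,0,0],[0,0,0]],[[0,0,0],[0,0,0]],[[0,0,0],[0,0,0]]], jaw=6.0)

```text
time_s: 9.1
tcp_pos: [0.5963, -0.0638, 0.031]
eef_rot: [180.0, 0.0, -79.9]
contact_force: [-0.2, -0.2, 0.0]
gripper_width: 0.0599
gripper_force: 0.0
```

move_arm(targets=[[[0,0,-1],[0,0,0]],[[0,0,-3],[0,0,0]],[[0,0,-6],[0,0,0]],[[0,0,-6],[0,0,0]]])

```text
time_s: 9.6
tcp_pos: [0.5984, -0.0636, 0.0944]
eef_rot: [-179.7, -0.0, -79.9]
contact_force: [0.5, -0.8, -0.3]
gripper_width: 0.0603
gripper_force: 0.0
```

```bash
python3 -c "
from fit import *
from go import *
where()
to(gw(-.190,0,.095),[180,0,-79.9])
R2=R.from_euler('xyz',[180,0,-79.9],degrees=True)
# tip leads: tilt tool z toward +u
Rt=R.from_rotvec(np.r_[v,0]*-np.radians(6))*R2
print('tool z',Rt.apply([0,0,1])[:2]@u,Rt.as_euler('xyz',degrees=True),(R2.inv()*Rt).as_rotvec())
C={n:viewer.capture(n) for n in('scene',)}
im=cv2.resize(C['scene']['image'][160:290,180:350],None,fx=3,fy=3,interpolation=cv2.INTER_CUBIC)
cv2.imwrite('pics/g.png',im)
"
```

```text
t 9.6 guide xyz -0.0964189958878709 -0.0020539640203416087 0.09437996563755383 rot [-179.6917   -0.0242  -79.9134] F along -0.832188945427525 -0.36819006558707434 -0.337203279238244 w 0.06034441951364134 0.0 [ 12.5467  20.1739 -18.7386   0.0482 -50.7805  -2.4904]
shift cm [ 9.3582  0.2029 -0.0592] turn [-0.0054 -0.0004 -0.0002]
tool z 0.10452846326765351 [180.    6.  -79.9] [-0.     -0.1047 -0.    ]
```

View pics/g.png

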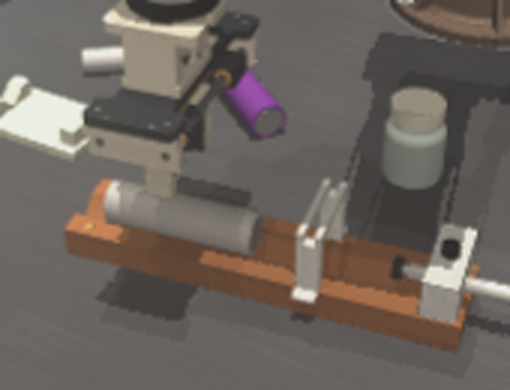

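The tube lies in the groove short of the bridge. The gripper goes behind its end, shut and tilted 6° so the tip leads.

move_arm(targets=[[[4,0,0],[0,-0.05,0]],[[8,0,0],[0,-0.105,0]],[[9.8,0,0],[0,-0.105,0]],[[9.8,0,0],[0,-0.105,0]],[[9.8,0,0],[0,-0.105,0]]], jaw=0)

```text
time_s: 10.28
tcp_pos: [0.613, -0.1595, 0.0906]
eef_rot: [179.9, 6.0, -79.9]
contact_force: [-0.3, -0.3, -0.7]
gripper_width: 0.0156
gripper_force: 0.0
```

```bash
python3 -c "
from go import *
where()
to(gw(-.193,0,.037),[180,6,-79.9])
"
```

```text
t 10.275 guide xyz -0.1934537105372413 0.0004344284043512128 0.09058813694970573 rot [179.9381   6.0219 -79.9374] F along -0.2677186742240999 0.37810350073896537 -0.7484827784934263 w 0.01562044677049515 0.0 [ -0.7508  24.7282  -9.2774  -7.0131 -57.385   14.6716]
shift cm [ 0.517  -0.0492  5.334 ] turn [ 0.001   0.0004 -0.0006]
```

move_arm(targets=[[[0.5,-0.05,2],[0,0,0]],[[0.5,-0.05,4],[0,0,0]],[[0.5,-0.05,5.3],[0,0,0]],[[0.5,-0.05,5.3],[0,0,0]],[[0.5,-0.05,5.3],[0,0,0]]])

```text
time_s: 10.9
tcp_pos: [0.6144, -0.1594, 0.0383]
eef_rot: [-180.0, 6.0, -79.9]
contact_force: [0.1, -0.7, 1.1]
gripper_width: 0.0005
gripper_force: 0.0
```

```bash
python3 -c "
from go import *
where()
s=r.get_state();R0=R.from_euler('xyz',s['eef_rot'],degrees=True)
print('tool shift per 10mm along groove (cm)',R0.inv().apply(np.r_[u,0]))
to(gw(-.165,0,.037),[180,6,-79.9])
"
```

```text
t 10.9 guide xyz -0.19360588628788603 -0.0009753522481373567 0.03825496157533689 rot [-179.968     5.9944  -79.906 ] F along -0.7243682022157635 0.04870078425412572 1.1064677539051058 w 0.0005346563779570033 0.0 [ -0.754   28.0628 -11.6352  -7.5232 -51.6438  15.588 ]
tool shift per 10mm along groove (cm) [-0.9945  0.0002  0.1044]
shift cm [-2.8318  0.0981  0.4235] turn [-0.0006 -0.0001 -0.0001]
```

move_arm(targets=[[[-0.4,0.1,0.1],[0,0,0]],[[-0.8,0.1,0.18],[0,0,0]],[[-1.2,0.1,0.22],[0,0,0]],[[-1.6,0.1,0.26],[0,0,0]],[[-2.0,0.1,0.3],[0,0,0]]])

```text
time_s: 11.52
tcp_pos: [0.6096, -0.14, 0.0371]
eef_rot: [-180.0, 6.0, -79.9]
contact_force: [0.5, -3.4, -0.4]
gripper_width: 0.0006
gripper_force: 1.8
```

move_arm(targets=[[[-0.4,0,0.04],[0,0,0]],[[-0.8,0,0.08],[0,0,0]],[[-1.2,0,0.13],[0,0,0]],[[-1.6,0,0.17],[0,0,0]],[[-2.0,0,0.21],[0,0,0]]])

```text
time_s: 12.15
tcp_pos: [0.606, -0.1199, 0.037]
eef_rot: [-180.0, 6.0, -79.9]
contact_force: [0.7, -4.3, 0.7]
gripper_width: 0.0003
gripper_force: 2.4
```

```bash
python3 -c "
from go import *
where()
"
```

```text
t 12.15 guide xyz -0.15321813130598727 0.00039221404073935123 0.03703407974507565 rot [-179.9912    6.0073  -79.9409] F along -4.320672406957551 0.10399363999249311 0.6734620934277815 w 0.0002887384174976973 2.3524435982108116 [  2.9336  26.719  -14.1806  -7.7811 -50.1005  12.1728]
```

The tube slides at about 4 N. Continuing along the groove.

move_arm(targets=[[[-0.4,0,0.04],[0,0,0]],[[-0.8,0,0.08],[0,0,0]],[[-1.2,0,0.13],[0,0,0]],[[-1.6,0,0.17],[0,0,0]],[[-2.0,0,0.21],[0,0,0]]])

```text
time_s: 12.78
tcp_pos: [0.6025, -0.1001, 0.037]
eef_rot: [-180.0, 6.0, -79.9]
contact_force: [1.5, -5.0, 0.8]
gripper_width: 0.0004
gripper_force: 2.5
```

move_arm(targets=[[[-0.4,0,0.04],[0,0,0]],[[-0.8,0,0.08],[0,0,0]],[[-1.2,0,0.13],[0,0,0]],[[-1.6,0,0.17],[0,0,0]],[[-2.0,0,0.21],[0,0,0]]])

```text
time_s: 13.4
tcp_pos: [0.5989, -0.0802, 0.037]
eef_rot: [-180.0, 6.0, -79.9]
contact_force: [1.6, -5.4, 1.4]
gripper_width: 0.0007
gripper_force: 2.5
```

```bash
python3 -c "
from fit import *
from go import *
where()
C={n:viewer.capture(n) for n in('scene','top')}
ims=[]
for n in C:
    im=cv2.resize(C[n]['image'],None,fx=3,fy=3,interpolation=cv2.INTER_CUBIC)
    b=(180,160,350,290) if n=='scene' else (135,110,305,240)
    ims.append(im[b[1]*3:b[3]*3,b[0]*3:b[2]*3])
cv2.imwrite('pics/k.png',cv2.resize(np.vstack(ims),None,fx=.75,fy=.75))
"
```

```text
t 13.4 guide xyz -0.11292204001727381 0.0003706863397333615 0.037012754754638715 rot [-179.9929    6.0112  -79.9417] F along -5.628185182217053 -0.6597399357980187 1.3620060068303284 w 0.000687753267435798 2.5435876473784447 [  6.7829  25.5428 -16.2169  -7.9813 -48.8544   8.5635]
```

View pics/k.png

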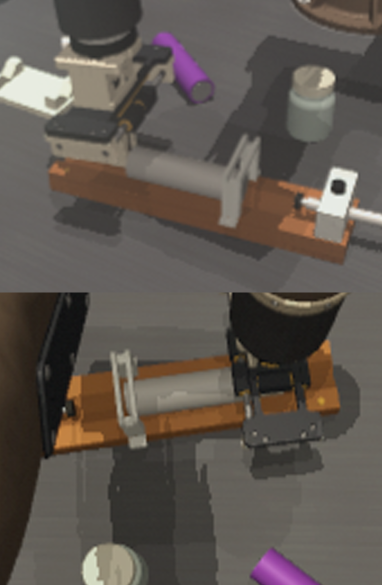

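The tube's front end is now under the bridge, straight in the groove, with the fingers behind its end. Another 40 mm, then fine steps.

move_arm(targets=[[[-0.4,0,0.04],[0,0,0]],[[-0.8,0,0.08],[0,0,0]],[[-1.2,0,0.13],[0,0,0]],[[-1.6,0,0.17],[0,0,0]],[[-2.0,0,0.21],[0,0,0]]])

```text
time_s: 14.12
tcp_pos: [0.5955, -0.0607, 0.0371]
eef_rot: [-180.0, 6.0, -79.9]
contact_force: [0.4, -5.3, 2.1]
gripper_width: 0.0004
gripper_force: 2.6
```

move_arm(targets=[[[-0.3,0,0.03],[0,0,0]],[[-0.6,0,0.06],[0,0,0]],[[-0.9,0,0.1],[0,0,0]],[[-1.2,0,0.13],[0,0,0]],[[-1.5,0,0.16],[0,0,0]]])

```text
time_s: 14.75
tcp_pos: [0.5929, -0.0458, 0.037]
eef_rot: [-180.0, 6.0, -79.9]
contact_force: [1.1, -4.4, 1.2]
gripper_width: 0.0004
gripper_force: 2.6
```

move_arm(targets=[[[-0.08,0,0.01],[0,0,0]],[[-0.16,0,0.02],[0,0,0]],[[-0.24,0,0.03],[0,0,0]],[[-0.32,0,0.04],[0,0,0]],[[-0.4,0,0.04],[0,0,0]]])

```text
time_s: 15.38
tcp_pos: [0.5922, -0.042, 0.0371]
eef_rot: [-180.0, 6.0, -79.9]
contact_force: [1.8, -5.3, 1.4]
gripper_width: 0.0004
gripper_force: 2.5
```

```bash
python3 -c "
from go import *
where()
"
```

```text
t 15.375 guide xyz -0.07405075264247855 0.00030796968802723236 0.03705333191910014 rot [-179.9871    6.0094  -79.9449] F along -5.508576004610695 -0.858523712969169 1.413278921791323 w 0.0004245470600577223 2.4876383878290653 [ 10.6124  24.5652 -17.8876  -8.1285 -47.7636   4.9224]
```

move_arm(targets=[[[-0.16,0,0.02],[0,0,0]],[[-0.32,0,0.03],[0,0,0]],[[-0.48,0,0.05],[0,0,0]],[[-0.64,0,0.07],[0,0,0]],[[-0.8,0,0.08],[0,0,0]]])

```text
time_s: 16.0
tcp_pos: [0.5907, -0.034, 0.037]
eef_rot: [-180.0, 6.0, -79.9]
contact_force: [2.0, -4.1, 1.0]
gripper_width: 0.0004
gripper_force: 2.4
```

move_arm(targets=[[[-0.05,0,0],[0,0,0]],[[-0.1,0,0.01],[0,0,0]],[[-0.15,0,0.01],[0,0,0]],[[-0.2,0,0.02],[0,0,0]]])

```text
time_s: 16.5
tcp_pos: [0.5904, -0.032, 0.0371]
eef_rot: [-180.0, 6.0, -79.9]
contact_force: [2.5, -4.8, 1.9]
gripper_width: 0.0003
gripper_force: 2.4
```

move_arm(targets=[[[-0.05,0,0],[0,0,0]],[[-0.1,0,0.01],[0,0,0]],[[-0.15,0,0.01],[0,0,0]]])

```text
time_s: 16.88
tcp_pos: [0.5901, -0.0304, 0.0371]
eef_rot: [-180.0, 6.0, -79.9]
contact_force: [1.7, -4.4, 0.3]
gripper_width: 0.0003
gripper_force: 2.1
```

Nothing yet, at guide x about -62. Carrying on in 1.5 mm calls.

move_arm(targets=[[[-0.05,0,0],[0,0,0]],[[-0.1,0,0.01],[0,0,0]],[[-0.15,0,0.015],[0,0,0]]])

```text
time_s: 17.25
tcp_pos: [0.5898, -0.0289, 0.0371]
eef_rot: [-180.0, 6.0, -79.9]
contact_force: [2.9, -3.5, 0.7]
gripper_width: 0.0006
gripper_force: 2.0
```

move_arm(targets=[[[-0.05,0,0],[0,0,0]],[[-0.1,0,0.01],[0,0,0]],[[-0.15,0,0.015],[0,0,0]]])

```text
time_s: 17.62
tcp_pos: [0.5895, -0.0275, 0.0371]
eef_rot: [-180.0, 6.0, -79.9]
contact_force: [2.6, -4.5, 0.5]
gripper_width: 0.0006
gripper_force: 2.0
```

move_arm(targets=[[[-0.05,0,0],[0,0,0]],[[-0.1,0,0.01],[0,0,0]],[[-0.15,0,0.015],[0,0,0]]])

```text
time_s: 18.0
tcp_pos: [0.5892, -0.026, 0.0371]
eef_rot: [180.0, 6.0, -79.9]
contact_force: [2.3, -4.5, 0.3]
gripper_width: 0.0001
gripper_force: 2.0
```

```bash
python3 -c "
from go import *
where()
"
```

```text
t 18.0 guide xyz -0.0577897374163855 0.00041967695116142296 0.037094969048246745 rot [179.9978   6.0178 -79.945 ] F along -4.828365746570473 -1.4696316563876 0.2705675990276865 w 0.0001020488624435031 1.9980026129633188 [ 12.2344  24.2044 -18.4943  -8.1867 -47.3663   3.3741]
```

move_arm(targets=[[[-0.05,0,0],[0,0,0]],[[-0.1,0,0.01],[0,0,0]],[[-0.1,0,0.01],[0,0,0]]])

```text
time_s: 18.38
tcp_pos: [0.5891, -0.025, 0.0371]
eef_rot: [180.0, 6.0, -79.9]
contact_force: [1.9, -2.8, -0.0]
gripper_width: 0.0006
gripper_force: 1.8
```

move_arm(targets=[[[-0.05,0,0],[0,0,0]],[[-0.1,0,0.01],[0,0,0]],[[-0.1,0,0.01],[0,0,0]]])

```text
time_s: 18.75
tcp_pos: [0.5889, -0.024, 0.0371]
eef_rot: [180.0, 6.0, -79.9]
contact_force: [1.6, -3.6, 0.1]
gripper_width: 0.0004
gripper_force: 1.8
```

move_arm(targets=[[[-0.05,0,0],[0,0,0]],[[-0.1,0,0.01],[0,0,0]]])

```text
time_s: 19.0
tcp_pos: [0.5887, -0.0231, 0.0371]
eef_rot: [180.0, 6.0, -79.9]
contact_force: [2.7, -2.5, -0.2]
gripper_width: 0.0005
gripper_force: 2.0
```

move_arm(targets=[[[-0.05,0,0],[0,0,0]],[[-0.1,0,0.01],[0,0,0]]])

```text
time_s: 19.25
tcp_pos: [0.5885, -0.022, 0.0371]
eef_rot: [180.0, 6.0, -79.9]
contact_force: [1.7, -3.4, -0.1]
gripper_width: 0.0005
gripper_force: 2.0
```

move_arm(targets=[[[-0.05,0,0],[0,0,0]],[[-0.1,0,0.01],[0,0,0]]])

```text
time_s: 19.5
tcp_pos: [0.5884, -0.0211, 0.0371]
eef_rot: [180.0, 6.0, -79.9]
contact_force: [1.3, -3.5, 0.8]
gripper_width: 0.0004
gripper_force: 2.1
```

move_arm(targets=[[[-0.05,0,0],[0,0,0]],[[-0.1,0,0.01],[0,0,0]]])

```text
time_s: 19.75
tcp_pos: [0.5882, -0.0203, 0.0372]
eef_rot: [180.0, 6.0, -79.9]
contact_force: [2.8, -5.0, 0.1]
gripper_width: 0.0003
gripper_force: 2.8
```

The finger force rises from 2.1 to 2.8, a first sign of the buffer. Another 0.5 mm to confirm.

move_arm(targets=[[[-0.05,0,0],[0,0,0]],[[-0.05,0,0],[0,0,0]],[[-0.05,0,0],[0,0,0]]])

```text
time_s: 20.12
tcp_pos: [0.5881, -0.0199, 0.0372]
eef_rot: [180.0, 6.0, -79.9]
contact_force: [2.4, -5.2, -0.5]
gripper_width: 0.0002
gripper_force: 2.8
```

```bash
python3 -c "
from go import *
where()
"
```

```text
t 20.125 guide xyz -0.051578817721762316 0.0004495058164960767 0.03717022635986554 rot [179.992    5.9985 -79.9445] F along -5.5380928012712145 -1.4025728501650199 -0.505130574792279 w 0.00019494157868084583 2.774547189474106 [ 12.8736  24.0672 -18.7247  -8.1772 -47.2122   2.7423]
```

move_arm(targets=[[[-0.03,0,0],[0,0,0]],[[-0.07,0,0],[0,0,0]],[[-0.07,0,0],[0,0,0]]])

```text
time_s: 20.5
tcp_pos: [0.588, -0.0194, 0.0373]
eef_rot: [180.0, 6.0, -79.9]
contact_force: [2.1, -5.8, -0.2]
gripper_width: 0.0006
gripper_force: 3.3
```

```bash
python3 -c "
from go import *
where()
"
```

```text
t 20.5 guide xyz -0.05110753547477819 0.0004748833558155651 0.03725823596819335 rot [179.9892   5.983  -79.942 ] F along -6.024031288785917 -1.0290123764885588 -0.18274668942773808 w 0.0005749883904716722 3.3013243228197098 [ 12.9324  24.048  -18.7496  -8.1572 -47.2026   2.6732]
```

move_arm(targets=[[[-0.06,0,0],[0,0,0]],[[-0.06,0,0],[0,0,0]],[[-0.06,0,0],[0,0,0]]])

```text
time_s: 20.88
tcp_pos: [0.5878, -0.019, 0.0373]
eef_rot: [180.0, 6.0, -79.9]
contact_force: [3.0, -7.1, -0.3]
gripper_width: 0.0004
gripper_force: 3.6
```

The force has climbed steadily from about 4 N to 7.5 N over the last 2 mm, so the buffer is pressed by about 1 mm. Backing off straight and slowly, then rising.

move_arm(targets=[[[0.1,0,0],[0,0,0]],[[0.3,0,-0.03],[0,0,0]],[[0.8,0,-0.08],[0,0,0]],[[1.5,0,-0.15],[0,0,0]],[[2.5,0,-0.26],[0,0,0]]])

```text
time_s: 21.5
tcp_pos: [0.5922, -0.0434, 0.0372]
eef_rot: [180.0, 6.0, -79.9]
contact_force: [0.8, 0.2, -0.9]
gripper_width: -0.0002
gripper_force: 0.0
```

move_arm(targets=[[[0,0,0],[0,0,0]],[[0,0,-3],[0,0,0]],[[0,0,-7],[0,0,0]],[[2,0,-12],[0,0,0]],[[6,0,-15],[0,0,0]]])

```text
time_s: 22.12
tcp_pos: [0.6065, -0.1172, 0.1835]
eef_rot: [-179.8, 6.0, -79.8]
contact_force: [1.7, -0.3, -0.2]
gripper_width: 0.0002
gripper_force: 0.0
```

move_arm(targets=[[[6,0,0],[0,0,0]],[[12,0,0],[0,0,0]],[[16,0,0],[0,0,0]],[[16,0,0],[0,0,0]],[[16,0,0],[0,0,0]]])

```text
time_s: 22.75
tcp_pos: [0.6329, -0.2739, 0.163]
eef_rot: [180.0, 6.0, -80.0]
contact_force: [-0.4, 0.3, -0.3]
gripper_width: 0.0002
gripper_force: 0.0
```

```bash
python3 -c "
from fit import *
from go import *
where()
C={n:viewer.capture(n) for n in('scene','top')}
ims=[]
for n in C:
    im=cv2.resize(C[n]['image'],None,fx=4,fy=4,interpolation=cv2.INTER_CUBIC)
    b=(200,205,340,282) if n=='scene' else (135,120,275,197)
    ims.append(im[b[1]*4:b[3]*4,b[0]*4:b[2]*4])
cv2.imwrite('pics/z.png',cv2.resize(np.vstack(ims),(545,600)))
"
```

```text
t 22.75 guide xyz -0.3095541413844364 0.0008647399305441866 0.16301643857423634 rot [179.9669   6.0462 -79.9863] F along 0.35139647344335323 0.3359669967085166 -0.3178762996333632 w 0.0002000964934370572 0.0 [-10.5384  26.3745   3.4953  -6.0362 -69.3867  22.7925]
```

View pics/z.png

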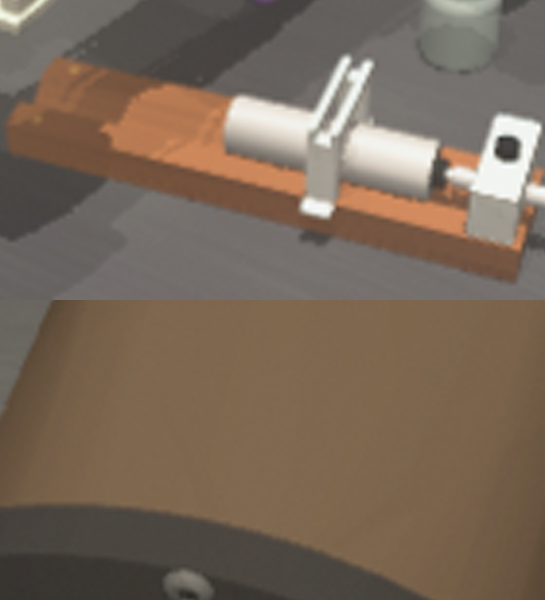

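The scene picture shows the tube in the groove under the bridge, its front face against the black buffer at about (440, 172), with the gripper clear. The arm blocks the top view. Handing in.

```bash
python3 -c "
from plant import r
print(r.close_job())"
```

```text
the job is handed in; nothing more can be done
None
```

The job is handed in at about 23 s: the tube lies in the groove under the bridge, touching the buffer (pressed about 1 mm by feel), with the gripper clear and the jar, bowl and cup untouched.

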